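# Close a battery controller box and hold it against the sprung stop

## Task

Lower the open lid of the green battery controller box gently until it is fully closed. Then slide the box along the fixture plate squarely against the orange sprung stop and press until the red pointer stands in the green part of the scale (about 10 N on the stop), never pushing the stop to its end. Finish while still pressing, steady in the green, so that a colleague can strap the box; let the jar, the tape roll and the screwdriver stay where they are.

Things in the scene. Friction and masses are not known exactly. Their poses are not given: they have to be found in the camera images.
- fixture: Fixed fixture: aluminium base plate 360 x 200 mm, 8 mm thick. Origin at table level; the plate reaches 200 mm behind (-x), 160 mm ahead (+x) and 100 mm to each side (y) of it. +x is the pressing direction, towards the orange stop; behind the stop are springs and a grey bracket, 150 mm wide, 68 mm high, near side at x = 134 mm.
- gauge (a joint): How far the stop is pushed in (m): 0 at rest, 0.036 at its end. The springs take 0.5 N per mm from zero: 20 mm is 10 N (the hand must push some newtons more, for friction). A red pointer moves with the stop over a white scale block on the fixture's +y side (top 30 mm above the table); the green part is 0.013 to 0.027.
- stop_face (a point): Middle of the front face of the orange stop plate (the face the box is pressed on), 40 mm above the table, 70 mm ahead of the fixture's origin when not pressed; axes as the fixture's. The plate is 12 mm thick (x), 140 mm wide (y), stands from 10 to 68 mm above the table and slides only along the fixture's +x, against springs.
- case: Loose green box with blue band, 130 (x) x 160 (y) mm, 60 mm high, 66 with lid closed, about 0.6 kg. It lies on the fixture plate; origin: centre of its underside. Its +x side faces the stop, 25 to 65 mm short of it at the start, turned up to 7 degrees. Its -x side is a plain flat face. It slides easily on the slick plate and lines up with the stop by itself when pressed near mid-width.
- lid (a joint): Opening angle of the lid (rad): 0 closed, flat on the box; 1.57 upright; starts at 0.9 to 1.4. The stiff hinge keeps the lid where it is left; a push of about 1 to 2 N near its free edge closes it. The lid is a plate 130 x 160 mm, 6 mm thick, green with a blue edge strip and a white label.
- lid_hinge (a point): Middle of the hinge line (along the box's y) on the box's +x rim: 65 mm ahead of the box's origin, 60 mm above its underside. The lid reaches 130 mm from it, towards the box's -x when closed; its outer (upper) face lies 6 mm off the plane through the hinge line.
- lid_edge (a point): Middle of the lid's free edge, on its outer face (the upper face when closed).
- jar: Bystander: clear jar with a red cap, 52 mm wide, 65 mm high, standing beside the fixture. Origin: centre of its underside.
- tape: Bystander: blue ring (tape roll) lying flat, 72 mm wide, 24 mm high. Origin: centre of its underside.
- driver: Bystander: screwdriver 170 mm long lying on the table. Origin near the middle of its length, at its underside.

How it is judged:
By the outcome, as a careful person would: the job done as asked, in the order asked, and still so for the second after the job is handed in, while the arm keeps its last pose, push and grip.
It also fails if it takes over 58 s, if anything falls off the work surface, if the arm or the gripper's body presses on something with over 40 N, if the wrist force passes 120 N, or if a joint passes its speed limit or range.

## Robot

A 6-joint arm with a two-finger parallel gripper is mounted at the origin on the work surface. World frame = base frame: x ahead of the robot, y to its left, z up, the work surface at z = 0. Lengths are in mm, angles in rad, forces in N, time in s.
With the tool pointing down it reaches from about 350 to 775 mm from the base axis. Payload 5.5 kg.
Tool frame: the origin (TCP) lies where the fingers leave the gripper's body, on its centre line; the fingertips stand 73 mm ahead of it and the grasp point (between the pads) lies 54 mm ahead of it (env.finger_overhang is the distance from the TCP to the fingertips, in mm); z points along the fingers, y is the direction in which the jaws open and shut (so a half turn about z gives the same grasp; the last joint's range is limited). The gripper opens to 85 mm and grips with 20 to 120 N. Pads are 22 mm wide; open, the fingers measure 114 mm over their backs; the gripper's body (76 mm by 85 mm) begins 54 mm behind the grasp point. The pads swing forward as they close: fully open they stand 13 mm farther back than shut.
Start: joints at [-1.449, 0.313, 0.046, 1.304, 0, 1.431], TCP at [148.814, -555.444, 303.923] pointing down, gripper open.
Joint ranges: [-2.76, 2.76], [-0.86, 1.69], [-1.03, 1.26], [-2.2, 2.34], [-1.47, 1.5], [-3.14, 3.14]. Speed limits (rad/s): [2.57, 2.57, 3.14, 3.14, 3.14, 3.14].

## Interface

Orientations are given as [roll, pitch, yaw] about the fixed x, y, z axes, in that order (R = Rz(yaw) Ry(pitch) Rx(roll)).
In Python, from workcell import env gives the robot as it stands. The module is installed in compiled form; this text tells all that it offers.
- The arm moves only by the shell command python3 -m crank 'ROWS'. ROWS is JSON, a list of rows, each an object with "dr": the turn, a rotation vector about the world's x, y, z in rad, a list of three; "linear": the shift along the world's x, y, z in units of 40 mm (1.0 is 40 mm), a list of three; "claw": the opening in per cent of the stroke, from 0 (shut) to 100 (fully open). A call has 1 to 10 rows; each row is the pose to reach, as a shift and turn from the pose measured when the call began; what a row does not reach only later rows make up. A row lasts 1/12 s, in which the tool goes at most 41.7 mm and 7.16 degrees, less where a joint would pass 70% of its speed; a pose out of reach is approached as far as the arm can. A call with a gripper value outside its range is refused whole. The fingers move at their own pace and stop on an object; the grip force is fixed at half the most. Time passes only in rows, so rows that repeat a pose let the fingers close. It gives the time, the measured TCP pose, the force and the opening at its end, in the units of the state.
- env.observe(): the state, without advancing time (a new reading comes with each control period).
- env.capture(name): name is "scene" or "side" or "wrist"; returns a dict with "color" (420x560x3 uint8, red, green, blue), "z_map" (420x560 float32, mm along the optical axis (not along the pixel's ray), 0 where there is no reading), "vfov" (degrees; the focal length in pixels is half the picture's height over the tangent of half this angle, whatever the lens; pixels are square), "cx", "cy" (the principal point, pixels), "D" ([k1, k2, p1, p2, k3] as OpenCV has them; the pictures are not rectified), "R" (3x3) and "t" (3): a world point X has camera coordinates R X + t. Camera axes: x right, y down, z forward; pixel columns grow to the right and rows downward; lengths in mm; the calibration is good to about 2 mm. A picture is of the moment at which its call begins.
- env.finish_job(): hands the job in, once; it reports no verdict.
Trained networks look in the newest picture that a camera, given by its name, has taken for a name from the list of things; names that differ only in an ending like _2 or _b are one class to them, and where a whole thing is asked for, a point or a joint stands for the part that bears it (a point fixed in the world has none). Each returns a list of dicts, best first, with "p" (0 to 1); they miss things now and then, are a little off and sometimes report something else, mostly with a low value. They report only what shows in the picture. A call takes as long as a camera call.
- env.recognise(camera, query): "extent" ([left, top, width, height] in pixels, round what is visible of it).
- env.cut_out(camera, query): "pixels" (420x560 bool, what is visible of it) and "extent" ([left, top, width, height] in pixels, round what is visible of it).
The state is a dict: "time_s": time; "q": joint angles; "joint_velocities": joint speeds; "joint_torque": joint torques, N m; "eef_pos": TCP position; "orientation": TCP orientation; "contact_force": force on the tool from outside, world axes, zero at the start; "ft_torque": the same for the moment, N m; "opening": opening from 0.0 (shut) to 1.0 (fully open).
Only numpy, scipy, OpenCV 4.12 (cv2) and the standard library are available. Lean on these libraries where they do the work, as an engineer would, in place of code of your own. Each camera call takes 0.05 s, during which the arm holds its last target. There are 200 camera calls.

## Working session

There is one attempt and no reset: what is moved stays moved. The work goes in short steps, Python scripts to look and compute and a shell command to move; the robot and the scene stay as the last step left them, time stands still between calls to the robot, and variables do not carry over. Pictures are saved under pics/ and viewed, about 8 in all and at most 12, crops included, and the job is handed in when it is done.

```bash
mkdir -p pics; cat > h.py <<'E'
import numpy as np,cv2
from workcell import env
def K(c):
    f=210/np.tan(np.radians(c["vfov"])/2)
    return np.array([[f,0,c["cx"]],[0,f,c["cy"]],[0,0,1]])
def pts(c,mask):
    v,u=np.nonzero(mask&(c["z_map"]>0)); z=c["z_map"][v,u]
    n=cv2.undistortPoints(np.stack([u,v],1).astype(float)[:,None],K(c),np.array(c["D"],float))[:,0]
    P=np.c_[n*z[:,None],z]
    return (P-np.array(c["t"]))@np.array(c["R"])
def allp(c):
    v,u=np.mgrid[:420,:560]
    n=cv2.undistortPoints(np.stack([u.ravel(),v.ravel()],1).astype(float)[:,None],K(c),np.array(c["D"],float))[:,0]
    z=c["z_map"].ravel(); W=(np.c_[n*z[:,None],z]-np.array(c["t"]))@np.array(c["R"])
    W[z==0]=np.nan
    return W.reshape(420,560,3)
def save(c,n): cv2.imwrite("pics/"+n,c["color"][:,:,::-1])
E
python3 - <<'E'
from h import *
np.set_printoptions(precision=1,suppress=True)
o=env.observe();print(o)
for n in("scene","side"):
    c=env.capture(n);save(c,n+"0.png");print(n,"cam at",-np.array(c["R"]).T@c["t"])
    for q in("case","lid","stop_face","fixture","jar","tape","driver","gauge"):
        r=env.cut_out(n,q)
        if r:
            p=pts(c,r[0]["pixels"]);print(q,r[0]["p"],r[0]["extent"],np.median(p,0),np.percentile(p,2,0),np.percentile(p,98,0))
a=cv2.imread("pics/scene0.png");b=cv2.imread("pics/side0.png")
cv2.imwrite("pics/both0.png",cv2.resize(np.vstack([a,b]),(400*1,600)))
E
```

```text
{'time_s': 0.0, 'q': array([-1.4,  0.3,  0. ,  1.3,  0. ,  1.4]), 'joint_velocities': array([-0., -0.,  0.,  0.,  0.,  0.]), 'joint_torque': array([  0. , -48.1,  29.9,   0. ,  -0. ,   0. ]), 'eef_pos': array([ 148.8, -555. ,  303. ]), 'orientation': array([-3.1, -0. ,  0.3]), 'contact_force': array([ 0. , -0.3,  1. ]), 'ft_torque': array([ 0.,  0., -0.]), 'opening': 1.0030429693854899}
scene cam at [ 908.4 -268.8  793.7]
case 0.85 [181.2, 208.5, 98.1, 99.7] [635.3 -70.1 122. ] [ 523.9 -142.8   10.6] [676.8  13.  189.7]
lid 0.85 [185.6, 209.9, 97.0, 86.8] [634.6 -69.5 138.1] [ 595.5 -140.8   74.3] [675.3   7.1 190. ]
fixture 0.76 [157.5, 196.0, 167.2, 177.2] [699.4 -94.6   9.6] [ 431.7 -181.     5.9] [788.4  47.5  69.7]
jar 0.9 [160.2, 321.2, 32.3, 34.7] [ 635.3 -244.9   64.1] [ 605.9 -266.5    8.2] [ 649.6 -222.7   67.7]
tape 0.94 [299.1, 230.0, 36.3, 36.6] [707.7  88.2  23.1] [671.2  55.9   0. ] [742.9 121.2  27.3]
driver 0.77 [293.0, 202.2, 71.4, 24.0] [638.8 154.7  23.3] [598.9 134.9   1.2] [734.6 193.7  28.6]
gauge 0.96 [230.6, 273.0, 69.5, 54.3] [703.2 -83.9  58.6] [ 683.5 -150
[... 186 characters left out ...]
37.9, 72.6, 125.7] [622.8 -90.7 141.4] [ 588.3 -148.8   69.6] [669.7   1.8 189.3]
stop_face 0.88 [380.1, 215.9, 36.5, 63.9] [ 686.9 -129.5   52.9] [ 680.7 -153.6   12.3] [706.2 -73.2  69.6]
fixture 0.8 [204.3, 192.7, 261.8, 166.8] [ 534.2 -112.3    8.9] [ 423.  -184.5    3.5] [770.2  46.7  69.1]
jar 0.85 [413.4, 295.3, 48.6, 66.5] [ 610.3 -251.9   50.1] [ 599.3 -270.9    5.4] [ 643.  -226.4   66.9]
tape 0.6 [301.8, 184.6, 39.4, 23.4] [718.9  99.1  21.1] [674.1  58.4   0.9] [739.9 118.4  25. ]
driver 0.98 [253.4, 171.8, 54.8, 39.5] [629.7 145.3  18.9] [591.1 129.6   4.6] [730.5 191.7  25.8]
gauge 0.78 [378.5, 216.9, 40.6, 60.6] [ 686.5 -129.9   52.5] [ 680.7 -153.5   13.8] [703.2 -75.3  69.6]
```

View pics/scene0.png

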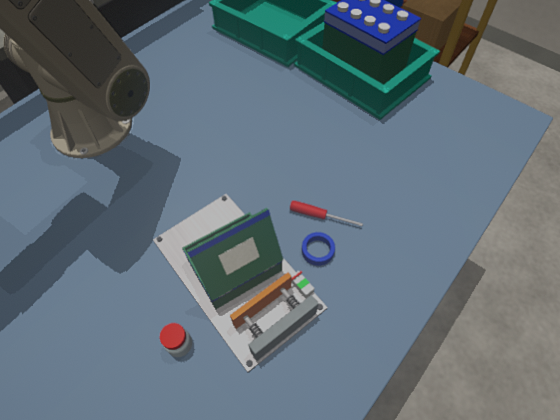

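View pics/side0.png

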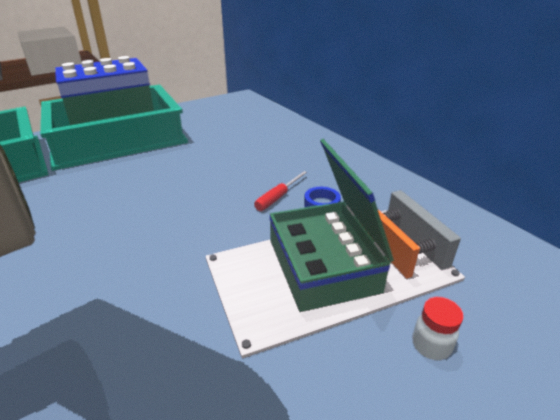

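The scene view shows the plate with the open box. The stop is at about (262,299) and the scale at about (303,285). The side view shows the box's -x face at about (285,265), the lid leaning back over the hinge, and the jar at (438,328). Next I'll fit exact poses.

```bash
python3 - <<'E'
from h import *
np.set_printoptions(precision=1,suppress=True)
def m(c,q):
    r=env.cut_out(c,q); return r[0]["pixels"]
S=env.capture("scene");D=env.capture("side")
cs={"scene":S,"side":D};W={k:allp(c) for k,c in cs.items()}
hsv={k:cv2.cvtColor(c["color"],cv2.COLOR_RGB2HSV) for k,c in cs.items()}
# plate
P=[]
for k in cs:
    w=W[k];h=hsv[k];s=(w[...,2]>4)&(w[...,2]<12)&(h[...,1]<45)&(h[...,2]>120)&(w[...,0]>380)&(w[...,0]<830)&(abs(w[...,1]+70)<160)
    P.append(w[s][:,:2]);r=cv2.minAreaRect(P[-1].astype(np.float32));print(k,"plate",s.sum(),r,cv2.boxPoints(r).tolist())
r=cv2.minAreaRect(np.vstack(P).astype(np.float32));print("both",r,cv2.boxPoints(r).tolist())
for k in cs:
    w=W[k];h=hsv[k]
    o=(h[...,0]>5)&(h[...,0]<20)&(h[...,1]>150)&(w[...,0]>600)&(w[...,2]<75)&(w[...,2]>5)&(abs(w[...,1]+70)<160)
    p=w[o]
    print(k,"orange",len(p),cv2.minAreaRect(p[p[:,2]>60][:,:2].astype(np.float32)),cv2.minAreaRect(p[p[:,2]<60][:,:2].astype(np.float32)))
    q=cv2.erode(m(k,"lid").astype(np.uint8),np.ones((3,3)))>0
    p=w[q&(w[...,2]>80)];
    c=np.median(p,0)
    for _ in range(5):
        u,s_,vt=np.linalg.svd(p-c,full_matrices=False);n=vt[2]*np.sign(vt[2][0]);d=(p-c)@n;p=p[abs(d-np.median(d))<4];c=p.mean(0)
    az=np.arctan2(n[1],n[0]);print(k,"lid n",n,"c",c,"theta from closed deg",90+np.degrees(np.arctan2(-n[2],np.hypot(*n[:2]))) ,"yaw",np.degrees(az),"rms",d.std(), "top edge",p[p[:,2]>np.percentile(p[:,2],98)].mean(0),p[:,2].max())
w=W["side"];g=cv2.erode(m("side","case").astype(np.uint8),np.ones((3,3)))>0
p=w[g&(w[...,2]>14)&(w[...,2]<58)]
for kk in range(2):
    for it in range(1):
        best=None;rng=np.random.default_rng(0)
        for _ in range(500):
            a,b=p[rng.choice(len(p),2),:2];t=b-a;L=np.hypot(*t)
            if L<30: continue
            n=np.array([t[1],-t[0]])/L;i=abs((p[:,:2]-a)@n)<2
            if best is None or i.sum()>best.sum():best=i
    q=p[best][:,:2];vx,vy,x,y=cv2.fitLine(q.astype(np.float32),cv2.DIST_L2,0,.01,.01).ravel()
    pr=(q-[x,y])@[vx,vy];print("face",len(q),"dir deg",np.degrees(np.arctan2(vy,vx)),"ends",[x+vx*pr.min(),y+vy*pr.min()],[x+vx*pr.max(),y+vy*pr.max()])
    p=p[~best]
E
```

```text
scene plate 5457 ((604.2354736328125, -62.60777282714844), (201.14111328125, 363.62176513671875), 78.33570098876953) [[405.8460998535156, -124.34344482421875], [761.9586791992188, -197.85943603515625], [802.6248779296875, -0.872100830078125], [446.51226806640625, 72.64389038085938]]
side plate 10803 ((606.23095703125, -65.72660827636719), (202.02352905273438, 360.90582275390625), 78.22221374511719) [[408.95904541015625, -127.77831268310547], [762.2665405273438, -201.44515991210938], [803.5028686523438, -3.6749038696289062], [450.19537353515625, 69.991943359375]]
both ((604.4625854492188, -64.34806823730469), (203.99945068359375, 364.9132995605469), 78.22779846191406) [[405.0335388183594, -126.97737121582031], [762.2714233398438, -201.42738342285156], [803.8916015625, -1.7187652587890625], [446.65374755859375, 72.73124694824219]]
scene orange 382 ((700.7105102539062, -83.89521789550781), (136.31631469726562, 11.829151153564453), 78.17754364013672) ((0.0, 0.0), (0.0, 0.0), 0.0)
scene lid n [ 0.9 -0.3  0.4] c [633.7 -68.2 138.9] theta from closed deg 66.92462193805815 yaw -17.9614775422758 rms 0.956098553640578 top edge [612.8 -62.3 190.6] 193.5011817368203
side orange 1093 ((695.8861083984375, -104.94242858886719), (99.42356872558594, 13.280247688293457), 77.58008575439453) ((719.3450317382812, -91.19292449951172), (144.23023986816406, 48.364620208740234), 53.40187072753906)
side lid n [ 0.9 -0.3  0.4] c [620.7 -86.6 142.6] theta from closed deg 66.9185233833384 yaw -17.384503563813073 rms 0.8398115602157569 top edge [603.9 -81.3 189.1] 189.67335463671034
face 1847 dir deg -18.059177 ends [np.float64(508.44302431020947), np.float64(-111.13339700036404)] [np.float64(630.2990972402686), np.float64(-150.86603042766296)]
face 584 dir deg 72.21968 ends [np.float64(509.761563976639), np.float64(-109.51222188330081)] [np.float64(555.6959241843646), np.float64(33.725533106514916)]
```

```bash
python3 -c "
from h import *
o=env.observe();print(o['eef_pos'].tolist(),o['orientation'].tolist(),o['contact_force'],o['time_s'])"
python3 -m crank '[{"linear":[0.7,0.6,0.1],"dr":[0,0,-0.06],"claw":0},{"linear":[1.4,1.2,0.1],"dr":[0,0,-0.12],"claw":0},{"linear":[2.1,1.8,0.1],"dr":[0,0,-0.18],"claw":0},{"linear":[2.8,2.4,0.1],"dr":[0,0,-0.24],"claw":0},{"linear":[3.5,3.0,0.1],"dr":[0,0,-0.3],"claw":0},{"linear":[4.2,3.6,0.1],"dr":[0,0,-0.36],"claw":0},{"linear":[4.9,4.2,0.1],"dr":[0,0,-0.42],"claw":0},{"linear":[5.6,4.8,0.1],"dr":[0,0,-0.48],"claw":0},{"linear":[6.3,5.4,0.1],"dr":[0,0,-0.5],"claw":0},{"linear":[7.0,6.0,0.1],"dr":[0,0,-0.5],"claw":0}]'
```

```text
[148.82482741378158, -555.4418095686457, 303.91583833323193] [3.141515867701638, 2.592298325621023e-05, 0.2618287586731576] [ 0.3497615  -0.65070576  0.57504858] 1.15
time_s: 1.98
eef_pos: [430.0, -314.0, 308.2]
orientation: [3.141, -0.0, -0.239]
contact_force: [0.4, -0.6, -0.2]
opening: 0.001
```

```bash
python3 -m crank '[{"linear":[0.7,0.8,0],"dr":[0,0,-0.07],"claw":0},{"linear":[1.4,1.6,0],"dr":[0,0,-0.07],"claw":0},{"linear":[2.1,2.4,0],"dr":[0,0,-0.07],"claw":0},{"linear":[2.8,3.2,0],"dr":[0,0,-0.07],"claw":0},{"linear":[3.5,4.0,0],"dr":[0,0,-0.07],"claw":0},{"linear":[4.2,4.8,0],"dr":[0,0,-0.07],"claw":0},{"linear":[4.9,5.5,0],"dr":[0,0,-0.07],"claw":0},{"linear":[5.5,6.05,0],"dr":[0,0,-0.07],"claw":0},{"linear":[5.5,6.05,0],"dr":[0,0,-0.07],"claw":0},{"linear":[5.5,6.05,0],"dr":[0,0,-0.07],"claw":0}]'
```

```text
time_s: 2.82
eef_pos: [644.9, -92.1, 307.2]
orientation: [-3.126, 0.001, -0.27]
contact_force: [-0.7, 0.1, -0.8]
opening: -0.002
```

```bash
python3 - <<'E'
import numpy as np
C=np.array([595.4,-54.2]);d=np.array([.952,-.306])
for r in (115,):
  for deg in range(67,-1,-6):
    t=np.radians(deg);x=65-r*np.cos(t)+6*np.sin(t);z=68+r*np.sin(t)+6*np.cos(t)
    print(deg,np.round(C+d*x,1),"tcpz",round(z+73,1),"xc",round(x,1))
E
```

```text
67 [619.8 -62. ] tcpz 249.2 xc 25.6
61 [609.2 -58.6] tcpz 244.5 xc 14.5
55 [599.2 -55.4] tcpz 238.6 xc 4.0
49 [589.8 -52.4] tcpz 231.7 xc -5.9
43 [581.1 -49.6] tcpz 223.8 xc -15.0
37 [573.3 -47.1] tcpz 215.0 xc -23.2
31 [566.4 -44.9] tcpz 205.4 xc -30.5
25 [560.5 -43. ] tcpz 195.0 xc -36.7
19 [555.6 -41.4] tcpz 184.1 xc -41.8
13 [551.9 -40.2] tcpz 172.7 xc -45.7
7 [549.3 -39.4] tcpz 161.0 xc -48.4
1 [547.9 -38.9] tcpz 149.0 xc -49.9
```

```bash
python3 -m crank '[{"linear":[0.12,0.5,-0.4],"dr":[0,0,-0.04],"claw":0},{"linear":[0.12,0.5,-0.9],"dr":[0,0,-0.04],"claw":0},{"linear":[0.12,0.5,-1.45],"dr":[0,0,-0.04],"claw":0},{"linear":[0.12,0.5,-1.45],"dr":[0,0,-0.04],"claw":0},{"linear":[0.12,0.5,-1.45],"dr":[0,0,-0.04],"claw":0}]'
python3 - <<'E'
from h import *
c=env.capture("side");save(c,"s1.png");o=env.observe();print(o["eef_pos"],o["orientation"],o["contact_force"])
E
```

```text
time_s: 3.23
eef_pos: [642.6, -92.4, 248.4]
orientation: [-3.111, 0.004, -0.276]
contact_force: [0.4, 1.0, 0.5]
opening: -0.0
[643.51394695 -92.48640887 249.95170025] [-3.11067220e+00  1.44154035e-03 -2.76056875e-01] [ 1.15048146  0.46895116 -0.13601238]
```

View pics/s1.png

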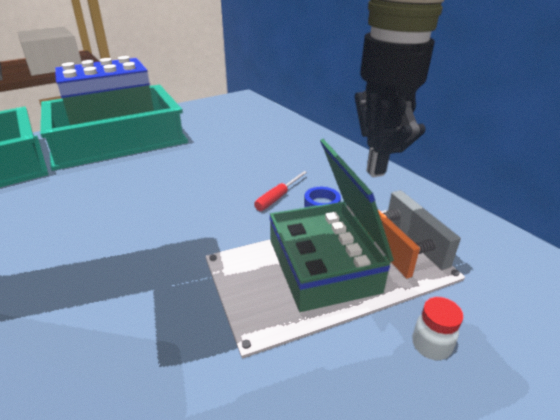

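The tool hangs on the lid's outer side (tip about (376,170)), but y and roll fall short of what I commanded. I'll check the joints.

```bash
python3 -c "
from h import *
o=env.observe();print(o['q'].tolist(),o['joint_torque'],o['joint_velocities'].round(3))"
```

```text
[-0.2770222549820636, 0.4780540092117486, 0.15905860476882364, 1.253272321504101, 0.030919046157103267, 3.1406268128245047] [-2.49886383e-03 -5.50650358e+01  2.83372843e+01  3.49241665e-03
  9.81138647e-02  2.19862068e-04] [ 0.005 -0.014  0.037 -0.002  0.002 -0.001]
```

Joint 6 is at its limit: yaw = q1 − q6 + π. I'll use the equivalent pose a half turn away.

```bash
python3 -m crank '[{"linear":[0.4,0.1,0.2],"dr":[0,0,0.12],"claw":0},{"linear":[0.4,0.3,0.2],"dr":[0,0,0.24],"claw":0},{"linear":[0.4,0.5,0.2],"dr":[0,0,0.36],"claw":0},{"linear":[0.4,0.5,0.2],"dr":[0,0,0.48],"claw":0},{"linear":[0.4,0.5,0.2],"dr":[0,0,0.6],"claw":0},{"linear":[0.4,0.5,0.2],"dr":[0,0,0.72],"claw":0},{"linear":[0.4,0.5,0.2],"dr":[0,0,0.84],"claw":0},{"linear":[0.4,0.5,0.2],"dr":[0,0,0.96],"claw":0},{"linear":[0.4,0.5,0.2],"dr":[0,0,1.08],"claw":0},{"linear":[0.4,0.5,0.2],"dr":[0,0,1.2],"claw":0}]'
python3 -m crank '[{"linear":[0,0,0],"dr":[0,0,0.12],"claw":0},{"linear":[0,0,0],"dr":[0,0,0.24],"claw":0},{"linear":[0,0,0],"dr":[0,0,0.36],"claw":0},{"linear":[0,0,0],"dr":[0,0,0.48],"claw":0},{"linear":[0,0,0],"dr":[0,0,0.6],"claw":0},{"linear":[0,0,0],"dr":[0,0,0.72],"claw":0},{"linear":[0,0,0],"dr":[0,0,0.84],"claw":0},{"linear":[0,0,0],"dr":[0,0,0.96],"claw":0},{"linear":[0,0,0],"dr":[0,0,1.08],"claw":0},{"linear":[0,0,0],"dr":[0,0,1.2],"claw":0}]'
```

```text
time_s: 4.12
eef_pos: [660.0, -73.1, 260.5]
orientation: [-3.114, 0.0, 0.929]
contact_force: [-0.4, 0.5, -0.3]
opening: 0.004
time_s: 4.95
eef_pos: [660.5, -73.7, 263.1]
orientation: [-3.116, 0.003, 2.134]
contact_force: [0.5, -0.0, -0.7]
opening: 0.0
```

```bash
python3 -m crank '[{"linear":[0,0,0],"dr":[0,0,0.12],"claw":0},{"linear":[0,0,0],"dr":[0,0,0.24],"claw":0},{"linear":[0,0,0],"dr":[0,0,0.36],"claw":0},{"linear":[0,0,0],"dr":[0,0,0.48],"claw":0},{"linear":[0,0,0],"dr":[0,0,0.6],"claw":0},{"linear":[0,0,0],"dr":[0,0,0.7],"claw":0},{"linear":[0,0,0],"dr":[0,0,0.7],"claw":0}]'
python3 - <<'E'
from scipy.spatial.transform import Rotation as R
from h import *
o=env.observe();T=R.from_euler('xyz',[np.pi,0,2.83]);A=R.from_euler('xyz',o['orientation'])
print(o['eef_pos'],o['orientation'],(T*A.inv()).as_rotvec(),o['q'])
E
```

```text
time_s: 5.53
eef_pos: [660.9, -74.2, 265.5]
orientation: [-3.116, 0.006, 2.836]
contact_force: [-0.7, -0.1, 0.7]
opening: -0.006
[660.93113587 -74.23589907 265.54882482] [-3.11631152  0.00607607  2.8362342 ] [ 0.02593241 -0.00188654 -0.00615705] [-0.22357721  0.50258975  0.23657011  1.30078657 -0.02569298  0.08180679]
```

```bash
python3 -m crank '[{"linear":[-0.3,0.1,-0.2],"dr":[0.02,0,0],"claw":0},{"linear":[-0.63,0.2,-0.41],"dr":[0.026,0,-0.006],"claw":0},{"linear":[-0.63,0.2,-0.41],"dr":[0.026,0,-0.006],"claw":0},{"linear":[-0.63,0.2,-0.41],"dr":[0.026,0,-0.006],"claw":0}]'
python3 -m crank '[{"linear":[-0.1,0.03,-0.03],"dr":[0,0,0],"claw":0},{"linear":[-0.19,0.06,-0.06],"dr":[0,0,0],"claw":0},{"linear":[-0.29,0.09,-0.08],"dr":[0,0,0],"claw":0},{"linear":[-0.39,0.13,-0.11],"dr":[0,0,0],"claw":0},{"linear":[-0.46,0.15,-0.15],"dr":[0,0,0],"claw":0},{"linear":[-0.52,0.17,-0.19],"dr":[0,0,0],"claw":0},{"linear":[-0.58,0.19,-0.22],"dr":[0,0,0],"claw":0},{"linear":[-0.64,0.21,-0.26],"dr":[0,0,0],"claw":0}]'
python3 - <<'E'
from h import *
o=env.observe();print(o["contact_force"],o["orientation"])
c=env.capture("side");save(c,"s2.png")
E
```

```text
time_s: 5.87
eef_pos: [635.6, -66.5, 250.3]
orientation: [-3.141, -0.001, 2.828]
contact_force: [0.6, 0.2, 0.2]
opening: -0.002
time_s: 6.53
eef_pos: [609.8, -58.0, 239.8]
orientation: [-3.141, -0.001, 2.828]
contact_force: [0.8, 0.3, 0.1]
opening: -0.002
[0.75465106 0.30372815 0.11978307] [-3.14094131e+00 -7.10286497e-04  2.82792509e+00]
```

View pics/s2.png

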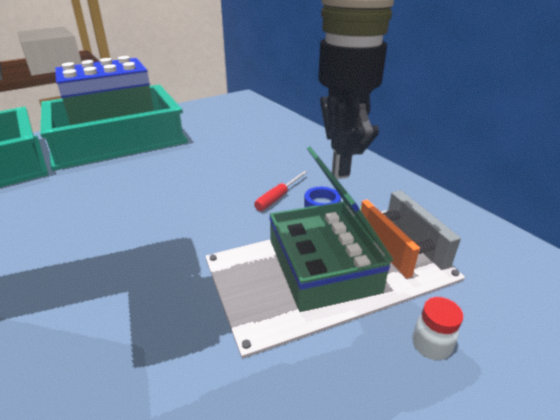

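The lid is following the tip, now at (342,172), and the box hasn't moved. I'll continue along the arc.

```bash
python3 -m crank '[{"linear":[-0.12,0.04,-0.1],"dr":[0,0,0],"claw":0},{"linear":[-0.23,0.07,-0.2],"dr":[0,0,0],"claw":0},{"linear":[-0.34,0.11,-0.3],"dr":[0,0,0],"claw":0},{"linear":[-0.45,0.14,-0.4],"dr":[0,0,0],"claw":0},{"linear":[-0.55,0.18,-0.51],"dr":[0,0,0],"claw":0},{"linear":[-0.65,0.21,-0.62],"dr":[0,0,0],"claw":0},{"linear":[-0.74,0.24,-0.74],"dr":[0,0,0],"claw":0},{"linear":[-0.82,0.26,-0.86],"dr":[0,0,0],"claw":0},{"linear":[-0.9,0.29,-0.99],"dr":[0,0,0],"claw":0},{"linear":[-0.97,0.31,-1.12],"dr":[0,0,0],"claw":0}]'
```

```text
time_s: 7.42
eef_pos: [570.0, -45.2, 194.1]
orientation: [-3.141, -0.002, 2.828]
contact_force: [0.6, 0.2, 0.8]
opening: -0.0
```

```bash
python3 -m crank '[{"linear":[-0.05,0.02,-0.12],"dr":[0,0,0],"claw":0},{"linear":[-0.1,0.03,-0.25],"dr":[0,0,0],"claw":0},{"linear":[-0.15,0.04,-0.39],"dr":[0,0,0],"claw":0},{"linear":[-0.19,0.06,-0.53],"dr":[0,0,0],"claw":0},{"linear":[-0.22,0.07,-0.63],"dr":[0,0,0],"claw":0},{"linear":[-0.24,0.08,-0.73],"dr":[0,0,0],"claw":0},{"linear":[-0.25,0.08,-0.83],"dr":[0,0,0],"claw":0},{"linear":[-0.27,0.08,-0.92],"dr":[0,0,0],"claw":0},{"linear":[-0.28,0.09,-1.0],"dr":[0,0,0],"claw":0},{"linear":[-0.29,0.09,-1.08],"dr":[0,0,0],"claw":0}]'
python3 -m crank '[{"linear":[0,0,-0.03],"dr":[0,0,0],"claw":0},{"linear":[0,0,-0.06],"dr":[0,0,0],"claw":0},{"linear":[0,0,-0.08],"dr":[0,0,0],"claw":0},{"linear":[0,0,-0.08],"dr":[0,0,0],"claw":0}]'
```

```text
time_s: 8.25
eef_pos: [558.4, -41.6, 150.6]
orientation: [-3.141, -0.002, 2.828]
contact_force: [0.4, 0.2, 0.5]
opening: -0.001
time_s: 8.58
eef_pos: [558.5, -41.6, 147.4]
orientation: [-3.141, -0.002, 2.828]
contact_force: [1.3, -0.1, -0.4]
opening: 0.003
```

```bash
python3 -m crank '[{"linear":[0,0,-0.04],"dr":[0,0,0],"claw":0},{"linear":[0,0,-0.06],"dr":[0,0,0],"claw":0},{"linear":[0,0,-0.06],"dr":[0,0,0],"claw":0}]'
python3 - <<'E'
from h import *
c=env.capture("side");save(c,"s3.png");w=allp(c)
r=env.cut_out("side","lid");
for x in r[:2]:
    p=pts(c,cv2.erode(x["pixels"].astype(np.uint8),np.ones((3,3)))>0);p=p[p[:,2]>55];A=np.c_[p[:,:2]-p[:,:2].mean(0),np.ones(len(p))];s=np.linalg.lstsq(A,p[:,2],rcond=None)[0];print(x["p"],len(p),s,np.percentile(p[:,2],[5,50,95]))
E
```

```text
time_s: 8.83
eef_pos: [558.7, -41.7, 146.5]
orientation: [-3.141, -0.0, 2.828]
contact_force: [-3.7, 1.0, 10.7]
opening: -0.002
0.81 4765 [ 8.59007493e-04 -8.52906007e-03  7.43519932e+01] [73.03339369 74.33617687 75.69020665]<stdin>:5: RuntimeWarning: Mean of empty slice.
  ret = um.true_divide(
Traceback (most recent call last):
IndexError: index -1 is out of bounds for axis 0 with size 0
```

View pics/s3.png

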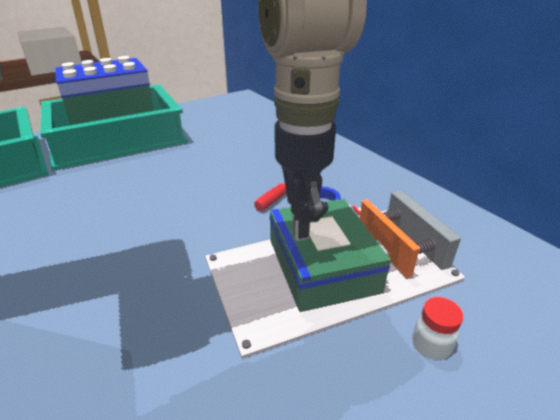

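The lid is flat (top at z 74.3 ≈ 8+66, slope ~0), with 10.7 N on the fingertip, and the box is unmoved. Now I'll lift and go behind the box.

```bash
python3 -m crank '[{"linear":[0,0,0.3],"dr":[0,0,0],"claw":0},{"linear":[-0.2,0.04,0.9],"dr":[0,0,0.05],"claw":0},{"linear":[-0.8,0.14,0.9],"dr":[0,0,0.108],"claw":0},{"linear":[-1.49,0.28,0.9],"dr":[0,0,0.108],"claw":0},{"linear":[-1.49,0.28,0.7],"dr":[0,0,0.108],"claw":0},{"linear":[-1.49,0.28,0.7],"dr":[0,0,0.108],"claw":0}]'
python3 - <<'E'
from h import *
np.set_printoptions(precision=2,suppress=True)
o=env.observe();print(o['eef_pos'],o['orientation'],o['contact_force'])
# case now
c=env.capture("side");r=env.cut_out("side","case");w=allp(c)
r2=env.cut_out("side","lid")
m=r[0]["pixels"]|r2[0]["pixels"]
p=w[(cv2.erode(m.astype(np.uint8),np.ones((3,3)))>0)&(w[...,2]>70)&(w[...,2]<78)]
print("lid",cv2.minAreaRect(p[:,:2].astype(np.float32)),p[:,2].mean())
c=env.capture("scene");r=env.cut_out("scene","lid");w=allp(c)
p=w[(cv2.erode(r[0]["pixels"].astype(np.uint8),np.ones((3,3)))>0)&(w[...,2]>70)&(w[...,2]<78)]
print("lid",cv2.minAreaRect(p[:,:2].astype(np.float32)),p[:,2].mean())
E
```

```text
time_s: 9.43
eef_pos: [497.5, -30.0, 173.8]
orientation: [-3.141, -0.002, 2.936]
contact_force: [0.2, -0.5, 0.6]
opening: 0.002
[497.45 -30.04 173.8 ] [-3.14 -0.    2.94] [ 0.21 -0.49  0.59]
lid ((595.7047119140625, -57.654815673828125), (160.20433044433594, 133.49285888671875), 72.50695037841797) 74.24304856714528
lid ((599.0172119140625, -53.99333953857422), (155.94085693359375, 130.38253784179688), 71.8624038696289) 74.89197177086487
```

```bash
python3 -m crank '[{"linear":[0,0,-0.6],"dr":[0,0,0],"claw":0},{"linear":[0,0,-1.2],"dr":[0,0,0],"claw":0},{"linear":[0,0,-1.7],"dr":[0,0,0],"claw":0},{"linear":[0,0,-1.92],"dr":[0,0,0],"claw":0},{"linear":[0,0,-1.92],"dr":[0,0,0],"claw":0}]'
python3 -m crank '[{"linear":[0.12,-0.02,0],"dr":[0,0,0],"claw":0},{"linear":[0.24,-0.05,0],"dr":[0,0,0],"claw":0},{"linear":[0.37,-0.08,0],"dr":[0,0,0],"claw":0},{"linear":[0.49,-0.1,0],"dr":[0,0,0],"claw":0},{"linear":[0.61,-0.13,0],"dr":[0,0,0],"claw":0},{"linear":[0.73,-0.15,0],"dr":[0,0,0],"claw":0},{"linear":[0.86,-0.18,0],"dr":[0,0,0],"claw":0},{"linear":[0.98,-0.2,0],"dr":[0,0,0],"claw":0},{"linear":[1.1,-0.23,0],"dr":[0,0,0],"claw":0},{"linear":[1.22,-0.25,0],"dr":[0,0,0],"claw":0}]'
```

```text
time_s: 10.1
eef_pos: [499.1, -30.6, 95.9]
orientation: [-3.141, -0.004, 2.936]
contact_force: [-0.2, 0.0, -0.2]
opening: 0.003
time_s: 10.93
eef_pos: [548.3, -40.7, 95.8]
orientation: [-3.141, -0.004, 2.936]
contact_force: [-3.3, -0.2, 1.7]
opening: 0.002
```

```bash
python3 -m crank '[{"linear":[0.08,-0.02,0],"dr":[0,0,0],"claw":0},{"linear":[0.15,-0.03,0],"dr":[0,0,0],"claw":0},{"linear":[0.22,-0.05,0],"dr":[0,0,0],"claw":0},{"linear":[0.29,-0.06,0],"dr":[0,0,0],"claw":0},{"linear":[0.36,-0.08,0],"dr":[0,0,0],"claw":0},{"linear":[0.42,-0.09,0],"dr":[0,0,0],"claw":0}]'
cat > g.py <<'E'
from h import *
import sys
np.set_printoptions(precision=2,suppress=True)
o=env.observe();print(o['eef_pos'],o['orientation'],o['contact_force'])
d=np.array([.979,-.2036]);n=np.array([.2036,.979]);O=np.array([624.1,-68.6])
c=env.capture("scene");w=allp(c);h=cv2.cvtColor(c["color"],cv2.COLOR_RGB2HSV)
F=lambda p:np.c_[(p[:,:2]-O)@d,(p[:,:2]-O)@n]
r=env.cut_out("scene","lid")
p=w[(cv2.erode(r[0]["pixels"].astype(np.uint8),np.ones((3,3)))>0)&(w[...,2]>70)&(w[...,2]<78)]
R=cv2.minAreaRect(F(p).astype(np.float32));print("lid in fixture",R)
o=(h[...,0]>5)&(h[...,0]<20)&(h[...,1]>150)&(w[...,2]>60)&(w[...,2]<75)&(w[...,0]>600)&(abs(w[...,1]+70)<160)
q=F(w[o]);print("orange top x range",np.percentile(q[:,0],[3,50,97]),"rect",cv2.minAreaRect(q.astype(np.float32)))
# scale block
for nm,s in (("green",(h[...,0]>45)&(h[...,0]<75)&(h[...,1]>130)&(h[...,2]>120)),("red",((h[...,0]<4)|(h[...,0]>174))&(h[...,1]>140)),("white",(h[...,1]<40)&(h[...,2]>150))):
    q=w[s&(w[...,2]>20)&(w[...,2]<50)];q=q[(q[:,0]>600)];f=F(q);f=f[(f[:,1]>55)&(f[:,1]<120)&(f[:,0]>40)]
    print(nm,len(f),np.percentile(f,[3,50,97],axis=0).tolist() if len(f) else "")
M=K(c)
cr=c["color"][240:340,210:340][:,:,::-1];cv2.imwrite("pics/"+sys.argv[1],cv2.resize(cr,None,fx=5,fy=5,interpolation=cv2.INTER_CUBIC))
E
python3 g.py g1.png
```

```text
time_s: 11.43
eef_pos: [563.9, -43.9, 95.4]
orientation: [-3.141, -0.007, 2.936]
contact_force: [-8.1, 0.6, 3.9]
opening: 0.001
[563.92 -43.95  95.42] [-3.14 -0.01  2.94] [-8.08  0.62  3.87]
lid in fixture ((17.305587768554688, 14.965072631835938), (131.6793212890625, 156.15394592285156), 0.23135825991630554)
orange top x range [80.16 86.57 90.94] rect ((85.41766357421875, 1.8591995239257812), (139.4080047607422, 12.193974494934082), 89.88188171386719)
green 53 [[92.03388421906769, 79.3324191014455], [97.80461935148759, 89.05999050205878], [102.57085780901623, 99.08919810828644]]
red 15 [[84.18830154147965, 80.03688557829173], [85.64682504295081, 90.81891726907543], [87.1578499508536, 100.53136262616499]]
white 95 [[78.64247073210547, 79.81741814820714], [109.57976232866493, 91.10051316610813], [118.5782953264792, 100.7536374874922]]
```

View pics/g1.png

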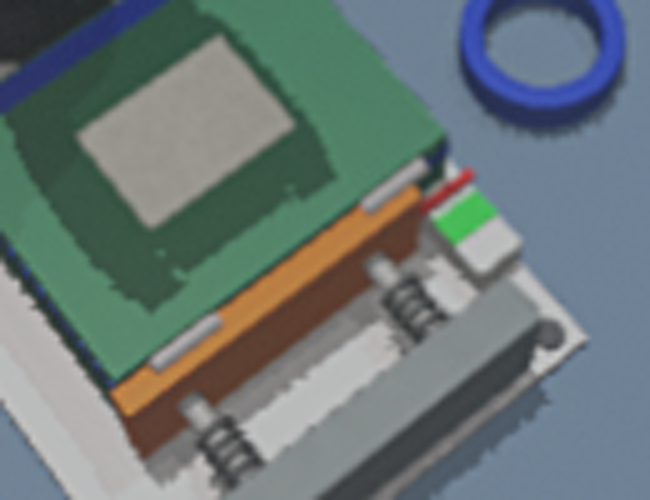

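The box sits square on the stop. The pointer (450,190) stands just before the green (465,215), about 8 mm in, so I need about 12 mm more.

```bash
python3 -m crank '[{"linear":[0.06,-0.01,0],"dr":[0,0,0],"claw":0},{"linear":[0.12,-0.02,0],"dr":[0,0,0],"claw":0},{"linear":[0.18,-0.04,0],"dr":[0,0,0],"claw":0},{"linear":[0.24,-0.05,0],"dr":[0,0,0],"claw":0},{"linear":[0.3,-0.06,0],"dr":[0,0,0],"claw":0},{"linear":[0.3,-0.06,0],"dr":[0,0,0],"claw":0},{"linear":[0.3,-0.06,0],"dr":[0,0,0],"claw":0}]'
python3 g.py g2.png
```

```text
time_s: 12.12
eef_pos: [573.2, -45.6, 94.4]
orientation: [-3.141, -0.013, 2.937]
contact_force: [-10.5, 1.8, 3.2]
opening: 0.002
[573.25 -45.55  94.4 ] [-3.14 -0.01  2.94] [-10.49   1.82   3.24]
lid in fixture ((26.81402587890625, 15.101261138916016), (156.83990478515625, 133.40658569335938), 89.82647705078125)
orange top x range [ 89.06  96.05 100.44] rect ((94.7488021850586, 1.7965316772460938), (139.31826782226562, 12.906661987304688), 89.6346664428711)
green 30 [[96.87320537069021, 80.00468920152736], [99.66287658154066, 90.07753868879698], [103.0585753602424, 99.43225538393644]]
red 18 [[93.57171632538765, 77.0633883279117], [95.07083893353297, 88.9444376763484], [96.21207089107315, 99.93086209438526]]
white 84 [[87.26057800350546, 79.4380849841569], [110.91429734451056, 90.69156896653291], [118.42668366674789, 100.28475651924647]]
```

View pics/g2.png

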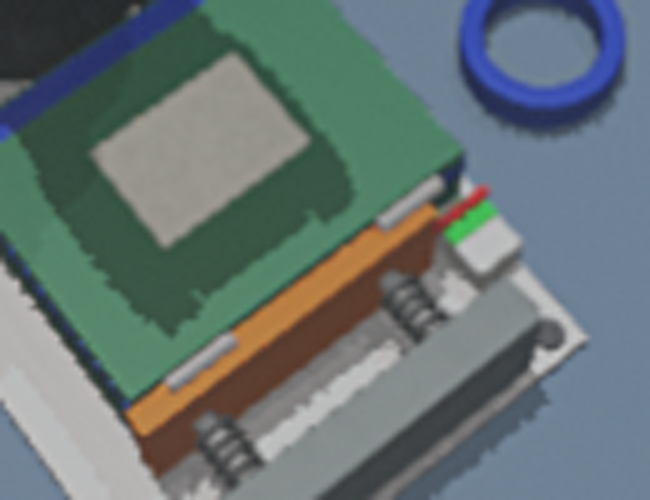

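```bash
python3 -m crank '[{"linear":[0.1,-0.02,0],"dr":[0,0,0],"claw":0},{"linear":[0.13,-0.03,0],"dr":[0,0,0],"claw":0},{"linear":[0.13,-0.03,0],"dr":[0,0,0],"claw":0},{"linear":[0.13,-0.03,0],"dr":[0,0,0],"claw":0},{"linear":[0.13,-0.03,0],"dr":[0,0,0],"claw":0},{"linear":[0.13,-0.03,0],"dr":[0,0,0],"claw":0}]'
python3 g.py g3.png; python3 g.py g4.png
```

```text
time_s: 12.72
eef_pos: [574.7, -45.5, 93.2]
orientation: [3.141, -0.021, 2.937]
contact_force: [-11.1, 2.3, 3.3]
opening: -0.0
[574.66 -45.52  93.16] [ 3.14 -0.02  2.94] [-11.12   2.3    3.28]
lid in fixture ((26.847591400146484, 15.30410385131836), (132.88796997070312, 156.16232299804688), 0.07136698812246323)
orange top x range [ 90.22  97.32 101.64] rect ((95.97176361083984, 0.8325271606445312), (13.291500091552734, 138.1228790283203), 0.16615915298461914)
green 24 [[98.30974399419718, 80.91960061177038], [100.77635802754791, 89.81380540378771], [102.79055656458986, 99.77673258111574]]
red 16 [[94.5663147286457, 78.7730505525692], [96.20251179000707, 89.54784207108497], [97.5013478870932, 101.16835121640902]]
white 82 [[87.9891416034351, 79.68146425271682], [110.82390427037396, 90.59063615265745], [118.34469187731078, 100.28026786245805]]
[574.68 -45.54  93.17] [ 3.14 -0.02  2.94] [-11.79   3.25   3.83]
lid in fixture ((28.04104232788086, 15.52248764038086), (131.89024353027344, 156.76316833496094), 0.15901337563991547)
orange top x range [ 90.26  97.17 101.48] rect ((95.7525863647461, 1.0294723510742188), (12.559913635253906, 137.6782989501953), 0.06322935968637466)
green 24 [[98.12253931671503, 80.73086348875832], [100.73505143659669, 89.99092164983679], [102.67507425925558, 99.22908163609114]]
red 15 [[94.95820723528713, 78.25734492162005], [96.62106269199893, 87.42038217570558], [97.43101231692589, 99.65901181091726]]
white 81 [[88.44990802722512, 80.07919953897331], [110.9165310203557, 90.32133813852013], [118.65799049970595, 100.01560948997985]]
```

View pics/g4.png

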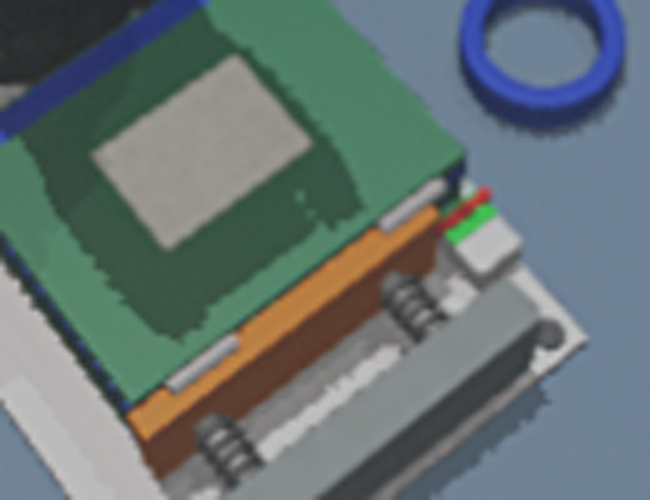

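The pointer stands in the green with some green still showing behind it at about (450,205). I'll do a last check of steadiness, lid and bystanders, then hand in.

```bash
python3 g.py g5.png | sed -n '1,3p;5p'; python3 - <<'E'
from h import *
np.set_printoptions(precision=1,suppress=True)
c=env.capture("scene")
for q in("lid","jar","tape","driver"):
    r=env.cut_out("scene",q);p=pts(c,cv2.erode(r[0]["pixels"].astype(np.uint8),np.ones((3,3)))>0 if q=="lid" else r[0]["pixels"]);print(q,np.median(p,0))
    if q=="lid":p=p[p[:,2]>60];print(np.linalg.lstsq(np.c_[p[:,:2]-p[:,:2].mean(0),np.ones(len(p))],p[:,2],rcond=None)[0])
o=env.observe();print(o['eef_pos'],o['contact_force'],o['joint_velocities'],o['time_s'])
E
```

```text
[574.65 -45.53  93.14] [ 3.14 -0.02  2.94] [-11.91   2.82   3.69]
lid in fixture ((27.457653045654297, 14.245811462402344), (134.21510314941406, 158.03211975097656), 0.13703884184360504)
orange top x range [ 90.37  97.18 101.61] rect ((95.90301513671875, 1.0589599609375), (138.1751708984375, 12.565828323364258), 89.96082305908203)
red 15 [[94.48564692465362, 78.8799657367813], [96.2209022237878, 88.14959229848301], [96.90982894005604, 99.48715784914951]]
lid [656.6 -63.5  74.8]
[-0.   0.  74.7]
jar [ 635.4 -244.8   64.1]
tape [711.4  88.3  23.5]
driver [636.1 153.7  23.9]
[574.7 -45.5  93.2] [-12.2   2.9   5. ] [-0. -0. -0.  0. -0. -0.] 13.2667
```

```bash
python3 -c "
from workcell import env
print(env.finish_job())"
```

```text
the job is handed in; nothing more can be done
None
```

I closed the lid, slid the box squarely against the orange stop, and handed the job in at about 13.3 s with the hand still pressing. The hand-in gives no verdict.

- **Lid:** I lowered it in a slow arc with the shut fingertips. It lies flat at z ≈ 74.5 mm, with no measurable slope. Contact was about 11 N when it shut, and the box did not shift while it closed.
- **Box and stop:** The box lines up with the stop to about 0.15°. The stop is pushed in about 18 mm and the red pointer stands in the green. I never went further in than that.
- **Steadiness:** Three readings over about half a second agreed within 0.5 mm, the joints were still, and the hand force was about 12 N.
- **Off-centre:** The box sits about 15 mm to the +y side of the stop's middle, but I pushed within about 3 mm of its mid-width.
- **Bystanders:** The jar reads the same as at the start. The tape roll and screwdriver read about 3–4 mm different. I put that down to camera noise, as the arm was never near them, but I did not check further.
- **Mid-job fix:** The last joint reached the end of its range (3.1406 of 3.14 rad) on the first approach to the lid, so I turned the hand half a turn before touching anything.

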